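# Lock the art-room paper trimmer with its R-clip

## Task

Make the paper trimmer safe before the class comes in: first lower its cutter arm all the way down, so that the yellow lock plate drops round the steel stud, then push the straight leg of the red-gripped R-clip through the cross hole of the stud, lying flat, until its bow springs over the stud, and let go. Leave the glue, the tape, the paint pot and the card block where they are.

Things in the scene. Friction and masses are not known exactly. Their poses are not given: they have to be found in the camera images.
- trimmer: Paper trimmer fixed to the table: grey baseboard 300 (x) x 240 (y) mm, top 30 mm up, green field. Origin: centre of underside, at table height. x points from the cutter arm's handle end to its hinge end; the arm runs along x outside the -y edge. Steel stud, 25 mm thick, top 76 mm up, at x -100, y -95. Hinge block 75 mm high at x 135, y -105; fence 40 mm high at x 115.
- hole (a point): Centre of the stud's cross hole, on the stud axis, 60 mm above the table. Axes as the trimmer's. The hole, 9 mm wide and 9 mm high with rounded mouths, goes right through level along y (square to the cutter arm); the clip may enter from either side. The stud reaches 12.5 mm out from this point.
- cutter_arm (a joint): Cutter arm angle, rad: 0 = fully down on its stop, larger = raised; starts at 0.45 to 0.85. Friction holds it where it is left; about 2 N down on the handle moves it. Blue bar 14 mm wide, top 54.5 mm up when down. Its yellow lock plate, 60 (x) x 80 (y) x 8 mm, has a 34 mm window that drops round the stud; top then 54.5 mm up, 3 mm below an inserted clip.
- handle_top (a point): Top of the black round handle of the cutter arm (26 mm thick, 85 mm long, along the arm), mid-length; the hinge axis runs along the trimmer's y through its point x 130, y -135, z 40 mm; this point is 330 mm from it along the arm and 13 mm above the line through the hinge. Moves with the arm; 53 mm above the table when down. Push down here.
- clip: Loose R-clip lying flat, 60 g. Red grip 32 (x) x 18 (y) x 16 (z) mm; straight steel leg, 5 mm thick, along +x to 72 mm from the origin, centre 2.5 mm above the underside; springy 5 mm wire bow on the leg's +y side: 16.5 mm off the leg at x 30 (arch), 8.5 at x 44 (neck), flaring to 15.5 at x 54. Origin: centre of the grip's underside; z up. Pinch the 18 mm sides.
- clip_tip (a point): Free end of the clip's straight leg, 72 mm from the clip's origin along its x, 2.5 mm above its underside; axes as the clip's.
- clip_seat (a point): Point on the leg's centre line beside the middle of the bow's arch: 30 mm from the clip's origin along x, 2.5 mm above its underside; axes as the clip's. At the hole's centre when the clip is home; the grip's front face then stands 2 mm off the stud, which stops it going further.
- bow (a joint): Spring hinge of the clip's bow, rad: 0 = relaxed, larger = forced away from the leg. It opens by about 0.1 while the neck rides over the stud (about 5 to 15 N of push) and falls back to 0 as the clip comes home with the stud inside the arch.
- glue: Loose white glue bottle, 44 mm in diameter, 100 mm high, blue label, orange cap; origin at the centre of its base. To be left alone.
- tape: Loose roll of green tape lying flat, 90 mm across, 24 mm high; origin at the centre of its underside. To be left alone.
- paint_pot: Loose white ceramic paint bowl, 76 mm across the rim, 50 mm high; origin at the centre of its underside. To be left alone.
- card_block: Loose block of black cards 100 x 70 x 20 mm; origin at the centre of its underside. To be left alone.

How it is judged:
On the way, in this order (a step that is already met when the one before it is completed fails the run):
1. the cutter arm is fully down (value of joint cutter_arm below 0.035 rad), for 0.2 s.
2. the clip's leg is through the stud and its bow has sprung over it, the arm still down (value of joint cutter_arm below 0.035 rad and distance between clip_seat and hole below 0.007 m and angle between the x axis of clip and the y axis of hole, either way round below 0.25 rad and angle between the z axis of clip and the z axis of hole, either way round below 0.35 rad and value of joint bow below 0.05 rad), for 0.2 s.
At the end, for the whole second after the job is handed in: The cutter arm is down (joint below 0.035 rad); the clip is home in the stud: its seat point within 7 mm of the hole's centre, its leg along the hole within 0.25 rad, lying flat within 0.35 rad, its bow sprung back (below 0.05 rad); the clip is released and at rest (all of step 2 and linear speed of clip below 0.02 m/s and contact force between the fingers and clip below 0.1 N); the robot touches nothing.
It fails at once if the glue is moved by more than 30 mm (distance of glue from where it was at the start of the episode above 0.03 m).
It fails at once if the tape is moved by more than 30 mm (distance of tape from where it was at the start of the episode above 0.03 m).
It fails at once if the paint pot is moved by more than 30 mm (distance of paint_pot from where it was at the start of the episode above 0.03 m).
It fails at once if the card block is moved by more than 30 mm (distance of card_block from where it was at the start of the episode above 0.03 m).
It also fails if it takes over 64 s, if anything falls off the work surface, if the arm or the gripper's body presses on something with over 40 N, if the wrist force passes 120 N, or if a joint passes its speed limit or range.

## Robot

A 6-joint arm with a two-finger parallel gripper is mounted at the origin on the work surface. World frame = base frame: x ahead of the robot, y to its left, z up, the work surface at z = 0. Lengths are in m, angles in rad, forces in N, time in s.
With the tool pointing down it reaches from about 0.35 to 0.875 m from the base axis. Payload 15.5 kg.
Tool frame: the origin (TCP) lies midway between the tips of the shut fingers; the grasp point (between the pads) lies 19 mm behind it (env.tcp_to_grasp is the distance from the TCP to the grasp point, in m); z points along the fingers, y is the line along which they close (so a half turn about z gives the same grasp; the last joint's range is limited). The gripper opens to 85 mm and grips with 20 to 120 N. Pads are 22 mm wide; open, the fingers measure 114 mm over their backs; the gripper's body (76 mm by 85 mm) begins 54 mm behind the grasp point. The pads swing forward as they close: fully open they stand 13 mm farther back than shut.
Start: joints at [1.069, 0.494, 1.345, -0, 1.302, -0.096], TCP at [0.247, 0.574, 0.231] pointing down, gripper open.
Joint ranges: [-2.91, 2.91], [-0.82, 2.16], [0.22, 2.67], [-1.22, 4.37], [0.12, 2.79], [-3.08, 3.08]. Speed limits (rad/s): [1.89, 1.89, 2.57, 3.01, 3.01, 3.01].

## Interface

Orientations are given as a unit quaternion [x, y, z, w].
In Python, from cell import telemetry, grab_frame, camera_params, order, recognise, regions_of, env gives the robot as it stands.
- The arm moves only by the tool servo_tool, never from a script. Its argument "targets" is a list of rows, each an object with "delta_pos": the shift along the tool's x, y, z in mm, a list of three; "roll": the turn about the tool's z in degrees; "claw": the finger opening in mm, from 0 to 85.4. In form: [{"delta_pos": [tx, ty, tz], "roll": roll, "claw": claw}, ...]. A call has 1 to 12 rows; each row shifts and turns the commanded pose from where the row before left it, along the tool's axes as they then stand; what a row does not reach is not made up. A row lasts 1/8 s, in which the tool goes at most 62.5 mm and 10.7 degrees, less where a joint would pass 70% of its speed; a pose out of reach is approached as far as the arm can. A call is refused whole if a number of a shift passes 62.5 or a number of a turn 10.7, either way. A call with a gripper value outside its range is refused whole. The fingers move at their own pace and stop on an object; "grip_force" is the grip in N (left out, the last holds). Time passes only in rows, so rows that do not move let the fingers close. It gives the time, the measured TCP pose, the force, the opening and the grip force at its end, in the units of the state.
- telemetry.sense(): the state, without advancing time (a new reading comes with each control period).
- grab_frame(name): name is "side" or "top"; returns (picture, depth): 480x640x3 uint8, red, green, blue; 480x640 float32, m along the optical axis (not along the pixel's ray), 0 where there is no reading.
- camera_params(name): a dict with "intrinsics" (3x3 intrinsics, pixels), "extrinsics" (4x4, takes a point from world to camera coordinates). Camera axes: x right, y down, z forward; pixel columns grow to the right and rows downward; lengths in m; the calibration is good to about 2 mm. A picture is of the moment at which its call begins. camera_params takes no time and is no camera call.
- order.job_done(): hands the job in; it is judged then, once.
Trained networks look in the newest picture that a camera, given by its name, has taken for a name from the list of things; names that differ only in an ending like _2 or _b are one class to them, and where a whole thing is asked for, a point or a joint stands for the part that bears it (a point fixed in the world has none). Each returns a list of dicts, best first, with "conf" (0 to 1); they miss things now and then, are a little off and sometimes report something else, mostly with a low value. They report only what shows in the picture. A call takes as long as a camera call.
- recognise(camera, query): "at" ([column, row] in pixels, amid what is visible of it).
- regions_of(camera, query): "pixels" (480x640 bool, what is visible of it) and "at" ([column, row] in pixels, amid what is visible of it).
The state is a dict: "t": time; "joint_pos": joint angles; "dq": joint speeds; "effort": joint torques, N m; "ee_pos": TCP position; "ee_rot": TCP orientation; "force": force on the tool from outside, world axes, zero at the start; "ft_torque": the same for the moment, N m; "width": opening from 0.0 (shut) to 1.0 (fully open); "grip_force": force on a finger pad.
Only numpy, scipy, OpenCV 4.12 (cv2) and the standard library are available. Lean on these libraries where they do the work, as an engineer would, in place of code of your own. Each camera call takes 0.05 s, during which the arm holds its last target. There are 200 camera calls.

## Working session

There is one attempt and no reset: what is moved stays moved. The work goes in short steps, Python scripts to look and compute and a tool call to move; the robot and the scene stay as the last step left them, time stands still between calls to the robot, and variables do not carry over. Pictures are saved under pics/ and viewed, at most 11 in all, crops included, and the job is handed in when it is done.

Besides the shell and the picture viewer there is one more tool, called after "Emit:" as a command line: name --argument value ..., lists and objects as JSON in quotes. servo_tool: Moves the arm, as the interface text tells. Its arguments: {"type":"object","properties":{"targets":{"type":"array"},"grip_force":{"type":"number"}},"required":["targets"]}

```bash
ls; mkdir -p pics; cat > h.py <<'E'
import numpy as np, cv2
from cell import telemetry, grab_frame, camera_params, order, recognise, regions_of, env
def cam(n):
    p=camera_params(n); return np.array(p["intrinsics"]),np.array(p["extrinsics"])
def pts(n,depth,mask):
    K,T=cam(n); v,u=np.nonzero(mask&(depth>0)); d=depth[v,u]
    c=np.stack([(u-K[0,2])/K[0,0]*d,(v-K[1,2])/K[1,1]*d,d],1)
    return (c-T[:3,3])@T[:3,:3]
def proj(n,P):
    K,T=cam(n); c=np.atleast_2d(P)@T[:3,:3].T+T[:3,3]; q=c@K.T; return q[:,:2]/q[:,2:]
def save(name,im): cv2.imwrite("pics/"+name+".png",im[:,:,::-1])
E
python3 - <<'E'
from h import *
s=telemetry.sense(); print(s)
for n in ("side","top"):
    im,d=grab_frame(n); save(n+"0",im); np.savez("f_"+n,im=im,d=d)
    K,T=cam(n); print(n,K[0,0],-T[:3,:3].T@T[:3,3],T[2,:3],(d>0).mean())
    for q in ("trimmer","cutter_arm","handle_top","clip","glue","tape","paint_pot","card_block"):
        for r in regions_of(n,q)[:2]:
            P=pts(n,d,r["pixels"]); print(q,round(r["conf"],2),np.round(r["at"]),r["pixels"].sum(),np.round(np.median(P,0),3),np.round(np.percentile(P,2,axis=0),3),np.round(np.percentile(P,98,axis=0),3)) if len(P) else print(q,"nodepth")
            np.savez_compressed(f"m_{n}_{q}",m=r["pixels"]) if r is not None and r["conf"]>.5 else 0
E
```

```text
pics
{'t': 0.0, 'joint_pos': array([ 1.06848751e+00,  4.94196313e-01,  1.34614073e+00, -1.68554937e-05,
        1.30250029e+00, -9.54893566e-02]), 'dq': array([ 2.00862666e-04,  7.12161654e-04,  5.12806791e-05, -5.79405004e-04,
        1.62642639e-03,  3.72821024e-04]), 'effort': array([ 3.60740567e-03, -8.82144928e+01, -3.83876252e+01,  3.96570131e-04,
        9.92376212e-03,  6.70850341e-05]), 'ee_pos': array([0.2471254 , 0.57366937, 0.23068884]), 'ee_rot': array([ 2.02007699e-01,  9.79383736e-01, -5.97136950e-04, -1.75494244e-04]), 'force': array([-0.04795273, -0.7835103 ,  0.08205696]), 'ft_torque': array([-0.01916904, -0.0147091 , -0.01334614]), 'grip_force': 0.0, 'width': 0.9984148162844144}
side 568.4163050619937 [ 0.35102685 -1.10027316  1.05609006] [ 0.11553779  0.72289127 -0.68123361] 0.9959505208333334
trimmer 0.87 [348. 214.] 7959 [0.623 0.052 0.03 ] [ 0.484 -0.098  0.014] [0.776 0.214 0.219]
trimmer 0.24 [316. 179.] 1947 [0.522 0.082 0.157] [ 0.472 -0.096  0.027] [0.581 0.204 0.238]
cutter_arm 0.82 [314. 178.] 1677 [0.519 0.081 0.159] [ 0.473 -0.095  0.035] [0.575 0.2   
[... 1124 characters left out ...]
.083  0.034] [0.579 0.213 0.244]
clip 0.67 [421. 250.] 171 [ 0.488 -0.296  0.012] [ 0.464 -0.316 -0.001] [ 0.535 -0.272  0.019]
glue 0.73 [423. 164.] 577 [ 0.681 -0.276  0.022] [ 0.639 -0.316 -0.001] [ 0.725 -0.23   0.027]
glue 0.66 [160. 295.] 404 [0.36  0.33  0.068] [0.34  0.319 0.014] [0.38  0.351 0.102]
tape 0.75 [417. 160.] 476 [ 0.683 -0.27   0.022] [ 0.639 -0.314  0.004] [ 0.724 -0.229  0.027]
paint_pot 0.72 [483. 213.] 769 [ 0.584 -0.443  0.026] [ 0.545 -0.468  0.002] [ 0.612 -0.4    0.052]
paint_pot 0.55 [255. 228.] 2623 [0.515 0.101 0.168] [ 0.467 -0.085  0.027] [0.577 0.215 0.244]
card_block 0.67 [457. 343.] 1336 [ 0.26  -0.378  0.02 ] [ 0.212 -0.424  0.008] [ 0.309 -0.334  0.024]
```

View pics/side0.png

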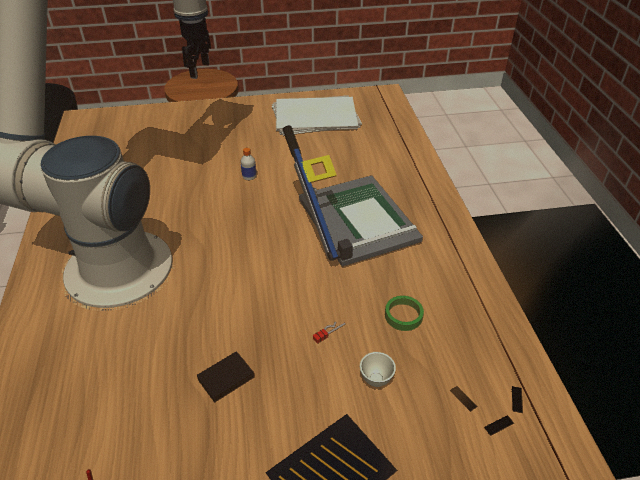

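View pics/top0.png

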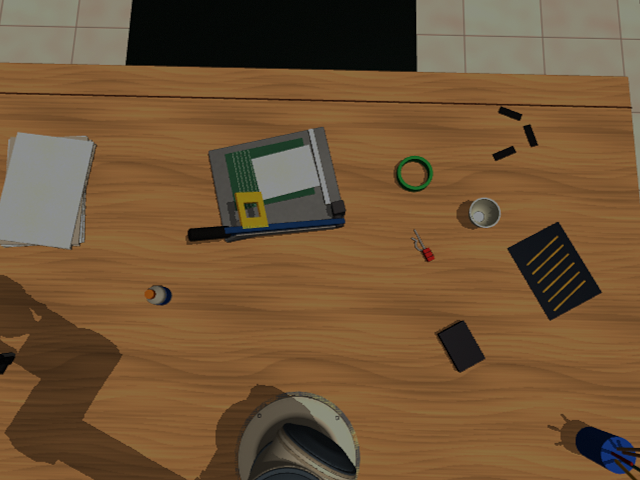

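```bash
python3 - <<'E'
from h import *
F={n:np.load(f"f_{n}.npz") for n in("side","top")}
for n in F:
    im,d=F[n]["im"],F[n]["d"]; P=pts(n,d,d>0); C=im[d>0]
    hsv=cv2.cvtColor(im,cv2.COLOR_RGB2HSV)[d>0]
    box=(P[:,0]>.4)&(P[:,0]<.85)&(P[:,1]>-.15)&(P[:,1]<.3)
    b=box&(abs(P[:,2]-.03)<.006)&((hsv[:,1]<70)|((hsv[:,0]>40)&(hsv[:,0]<90)))&(hsv[:,1]<255)
    q=P[b]; m=np.median(P[b],0)
    r=cv2.minAreaRect((q[:,:2]*1000).astype(np.float32)); print(n,"board",b.sum(),r,m[2])
    # robust: drop outliers
    ro=cv2.boxPoints(r); print(ro.round(1).tolist())
    bl=box&(hsv[:,0]>100)&(hsv[:,0]<130)&(hsv[:,1]>120)&(P[:,2]>.035); q=P[bl]
    c=q.mean(0); u=np.linalg.svd(q-c)[2][0]; u*=np.sign(-u[1]); print("bar",bl.sum(),c.round(4),u.round(4),"pitch",np.arcsin(-u[2]),"yaw",np.arctan2(u[1],u[0]))
    ye=box&(hsv[:,0]>22)&(hsv[:,0]<34)&(hsv[:,1]>150)&(P[:,2]>.06); print("yellow",np.median(P[ye],0),ye.sum())
    cb=(P[:,0]>.42)&(P[:,0]<.58)&(P[:,1]>-.36)&(P[:,1]<-.23)
    red=cb&((hsv[:,0]<6)|(hsv[:,0]>174))&(hsv[:,1]>150)&(hsv[:,2]>60); q=P[red]
    t=q[q[:,2]>.012]; print("red",red.sum(),q.mean(0).round(4),"top",t.mean(0).round(4),t[:,2].max(),cv2.minAreaRect((t[:,:2]*1000).astype(np.float32)))
    at={"side":(330,331),"top":(422,245)}[n]
    x,y=at; cr=im[y-25:y+25,x-33:x+33]; save("c_"+n,cv2.resize(cr,None,fx=9,fy=9,interpolation=cv2.INTER_CUBIC))
a,b=cv2.imread("pics/c_side.png"),cv2.imread("pics/c_top.png"); cv2.imwrite("pics/c.png",cv2.resize(np.vstack([a,b]),(396,600)))
E
```

```text
side board 4940 ((637.9850463867188, 64.4361801147461), (265.85491943359375, 303.2381591796875), 14.23357105255127) 0.02907290480757595
[[471.8999938964844, 178.6999969482422], [546.4000244140625, -115.19999694824219], [804.0999755859375, -49.79999923706055], [729.5999755859375, 244.10000610351562]]
bar 375 [0.5253 0.0091 0.119 ] [ 0.2068 -0.8179 -0.5369] pitch 0.5667254534598076 yaw -1.3231296537433392
yellow [0.54551011 0.10210672 0.17340631] 466
red 89 [ 0.4796 -0.3132  0.0135] top [ 0.48   -0.3132  0.0151] 0.019152954433729 ((479.44970703125, -312.68560791015625), (30.630847930908203, 18.3137264251709), 20.767711639404297)
top board 8772 ((634.6787109375, 72.44161224365234), (263.76092529296875, 298.6955261230469), 13.780924797058105) 0.030638571369641696
[[471.0, 186.10000610351562], [542.2000122070312, -104.0], [798.2999877929688, -41.20000076293945], [727.2000122070312, 248.89999389648438]]
bar 712 [0.5162 0.0385 0.136 ] [ 0.2062 -0.8195 -0.5347] pitch 0.5642022457565441 yaw -1.324325541487723
yellow [0.54253783 0.10772856 0.17569605] 658
red 88 [ 0.4786 -0.3066  0.0151] top [ 0.4785 -0.306   0.0159] 0.020217562595080903 ((478.39752197265625, -305.8408508300781), (30.509153366088867, 16.230499267578125), 26.762012481689453)
```

View pics/c.png

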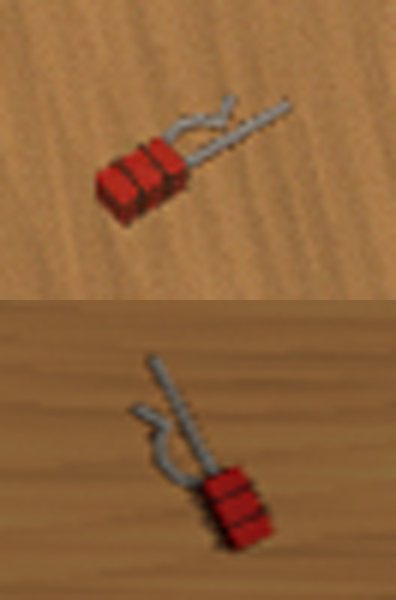

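Emit:
servo_tool --targets '[{"delta_pos": [0,0,-15],"roll": -9.35,"claw": 0},{"delta_pos": [0,0,-15],"roll": -9.35,"claw": 0},{"delta_pos": [0,0,-15],"roll": -9.35,"claw": 0},{"delta_pos": [0,0,-15],"roll": -9.35,"claw": 0}]'

```text
t: 1.4
ee_pos: [0.2473, 0.5739, 0.2918]
ee_rot: [-0.125, 0.992, -0.0, 0.0]
force: [1.2, -0.3, -0.3]
width: 0.141
grip_force: 0.0
```

Emit:
servo_tool --targets '[{"delta_pos": [-13.2,-44.4,0],"roll": 0,"claw": 0},{"delta_pos": [-13.2,-44.4,0],"roll": 0,"claw": 0},{"delta_pos": [-13.2,-44.4,0],"roll": 0,"claw": 0},{"delta_pos": [-13.2,-44.4,0],"roll": 0,"claw": 0},{"delta_pos": [-13.2,-44.4,0],"roll": 0,"claw": 0},{"delta_pos": [-13.2,-44.4,0],"roll": 0,"claw": 0},{"delta_pos": [-13.2,-44.4,0],"roll": 0,"claw": 0},{"delta_pos": [-13.2,-44.4,0],"roll": 0,"claw": 0},{"delta_pos": [-13.2,-44.4,0],"roll": 0,"claw": 0},{"delta_pos": [-13.2,-44.4,0],"roll": 0,"claw": 0},{"delta_pos": [0,0,0],"roll": 0,"claw": 0}]'

```text
t: 2.78
ee_pos: [0.4848, 0.1732, 0.2913]
ee_rot: [-0.121, 0.993, -0.0, 0.0]
force: [-1.0, 1.0, -1.3]
width: -0.001
grip_force: 0.0
```

```bash
python3 - <<'E'
from h import *
s=telemetry.sense(); p=s["ee_pos"]; out=[]
for n in F if 0 else ("side","top"):
    im,d=grab_frame(n); u,v=proj(n,p)[0]; print(n,u,v); im=im.copy()
    np.savez("g_"+n,im=im,d=d)
    x,y=int(round(u)),int(round(v)); im[y,x]=[255,0,255]
    out.append(cv2.resize(im[y-37:y+38,x-50:x+50],(400,300),interpolation=cv2.INTER_NEAREST))
    P=pts(n,d,d>0); b=(np.linalg.norm(P[:,:2]-p[:2],axis=1)<.06)&(P[:,2]>p[2]-.015)&(P[:,2]<p[2]+.03)
    q=P[b]; print(b.sum(), q.mean(0) if b.any() else 0, q.min(0),q.max(0))
save("tcp",np.vstack(out))
E
```

```text
side 291.1820080917574 117.0407212165982
95 [0.48482456 0.16167386 0.30722837] [0.47423944 0.14958175 0.28838332] [0.49612795 0.17537645 0.32124702]
top 205.47932348222113 223.86516430926315
34 [0.47680209 0.16654647 0.30703866] [0.47142211 0.16113676 0.29205075] [0.48316417 0.17475628 0.31868   ]
```

View pics/tcp.png

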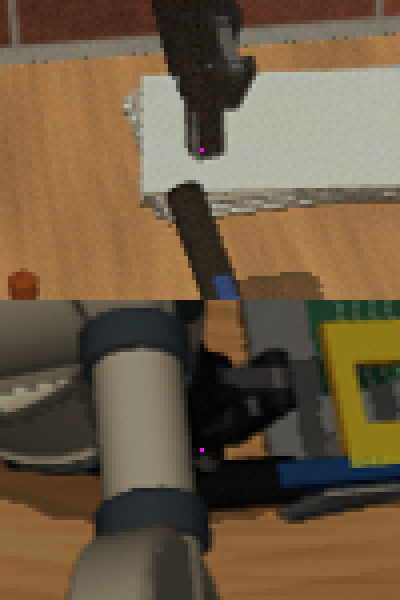

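Emit:
servo_tool --targets '[{"delta_pos": [0,2,28],"roll": 0,"claw": 0},{"delta_pos": [0,1,28],"roll": 0,"claw": 0},{"delta_pos": [0,0,0],"roll": 0,"claw": 0}]'

```text
t: 3.25
ee_pos: [0.4812, 0.1791, 0.234]
ee_rot: [-0.123, 0.992, -0.0, -0.002]
force: [-1.6, 1.0, 0.2]
width: 0.003
grip_force: 0.0
```

Emit:
servo_tool --targets '[{"delta_pos": [0,8,20],"roll": 0,"claw": 0},{"delta_pos": [0,12,20],"roll": 0,"claw": 0},{"delta_pos": [0,7,15],"roll": 0,"claw": 0},{"delta_pos": [0,7,15],"roll": 0,"claw": 0},{"delta_pos": [0,5.5,15.5],"roll": 0,"claw": 0},{"delta_pos": [0,5.5,15.5],"roll": 0,"claw": 0},{"delta_pos": [0,4,16],"roll": 0,"claw": 0},{"delta_pos": [0,4,16],"roll": 0,"claw": 0},{"delta_pos": [0,2.3,16],"roll": 0,"claw": 0},{"delta_pos": [0,2.3,16],"roll": 0,"claw": 0},{"delta_pos": [0,0.5,10],"roll": 0,"claw": 0},{"delta_pos": [0,0,0],"roll": 0,"claw": 0}]'

```text
t: 4.75
ee_pos: [0.468, 0.2345, 0.0595]
ee_rot: [-0.123, 0.992, -0.0, -0.001]
force: [0.5, -0.1, 0.3]
width: 0.005
grip_force: 0.0
```

Emit:
servo_tool --targets '[{"delta_pos": [0,0,4],"roll": 0,"claw": 0},{"delta_pos": [0,0,2],"roll": 0,"claw": 0},{"delta_pos": [0,0,0],"roll": 0,"claw": 0}]'

```text
t: 5.12
ee_pos: [0.4686, 0.2347, 0.0544]
ee_rot: [-0.123, 0.992, 0.0, 0.0]
force: [0.1, 0.5, 0.0]
width: 0.001
grip_force: 0.0
```

```bash
python3 - <<'E'
from h import *
out=[]
for n in ("side","top"):
    im,d=grab_frame(n); u,v=proj(n,[.5,.16,.05])[0]; x,y=int(u),int(v); np.savez("g_"+n,im=im,d=d)
    out.append(cv2.resize(im[y-37:y+38,x-50:x+50],(400,300),interpolation=cv2.INTER_CUBIC))
save("down",np.vstack(out))
E
```

```text
(no output)
```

View pics/down.png

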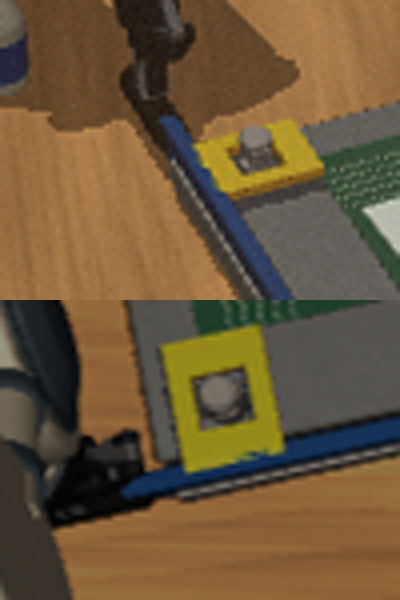

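Emit:
servo_tool --targets '[{"delta_pos": [0,0,2],"roll": 0,"claw": 0},{"delta_pos": [0,0,0],"roll": 0,"claw": 0}]'

```text
t: 5.48
ee_pos: [0.4687, 0.2348, 0.0528]
ee_rot: [-0.123, 0.992, 0.0, 0.0]
force: [-2.4, -0.7, 12.9]
width: 0.003
grip_force: 6.0
```

```bash
python3 - <<'E'
from h import *
# yellow plate: height, yaw, stud top, in each camera
for n in ("side","top"):
    f=np.load(f"g_{n}.npz"); im,d=f["im"],f["d"]; P=pts(n,d,d>0); hsv=cv2.cvtColor(im,cv2.COLOR_RGB2HSV)[d>0]
    box=(P[:,0]>.4)&(P[:,0]<.65)&(P[:,1]>.05)&(P[:,1]<.25)
    ye=box&(hsv[:,0]>20)&(hsv[:,0]<34)&(hsv[:,1]>150); q=P[ye]; q=q[q[:,2]>.048]; A=np.c_[q[:,:2]-q[:,:2].mean(0),np.ones(len(q))]
    print(n,"plate",len(q),np.linalg.lstsq(A,q[:,2],rcond=None)[0].round(4),cv2.minAreaRect((q[:,:2]*1000).astype(np.float32)))
    st=box&(P[:,2]>.07)&(P[:,2]<.085)&(P[:,0]>.5)&(P[:,1]<.19)&(hsv[:,1]<80); q=P[st]; print("stud",len(q),np.median(q,0).round(4),((q.min(0)+q.max(0))/2).round(4),np.ptp(q,axis=0).round(4))
    # clip by hand pixels
    pix={"top":[(414.8,229.5),(428.7,254.7)],"side":[(345.3,323.5),(320.7,336)]}[n]
    K,T=cam(n); o=-T[:3,:3].T@T[:3,3]; w=[]
    for (u,v),z in zip(pix,(.0025,.016)):
        r=T[:3,:3].T@np.linalg.solve(K,[u,v,1]); w.append(o+r*(z-o[2])/r[2])
    print("clip tip,grip",np.round(w,4),np.degrees(np.arctan2(*(w[0]-w[1])[[1,0]])))
E
```

```text
side plate 246 [-0.0011 -0.0201  0.0534] ((536.0421752929688, 145.97796630859375), (78.17666625976562, 64.49171447753906), 13.776898384094238)
stud 29 [0.5349 0.1425 0.0734] [0.5339 0.1413 0.0742] [0.0197 0.0204 0.0082]
clip tip,grip [[ 0.5455 -0.2815  0.0025]
 [ 0.481  -0.3183  0.016 ]] 29.665018024050337
top plate 607 [-0.0015  0.0059  0.0552] ((531.2249755859375, 149.83694458007812), (79.51334381103516, 59.83608627319336), 14.421744346618652)
stud 74 [0.53   0.15   0.0758] [0.53   0.1497 0.0763] [0.0202 0.0219 0.0099]
clip tip,grip [[ 0.5415 -0.277   0.0025]
 [ 0.4767 -0.3076  0.016 ]] 25.242364361012864
```

Emit:
servo_tool --targets '[{"delta_pos": [0,0,-35],"roll": 0,"claw": 0},{"delta_pos": [0,0,-40],"roll": 0,"claw": 0}]'

```text
t: 5.72
ee_pos: [0.4681, 0.2345, 0.1277]
ee_rot: [-0.123, 0.992, -0.0, -0.001]
force: [1.2, 1.1, 0.8]
width: 0.002
grip_force: 0.0
```

Emit:
servo_tool --targets '[{"delta_pos": [10.26,-44.26,0],"roll": 0,"claw": 40},{"delta_pos": [10.26,-44.26,0],"roll": 0,"claw": 40},{"delta_pos": [10.26,-44.26,0],"roll": 0,"claw": 40},{"delta_pos": [10.26,-44.26,0],"roll": 0,"claw": 40},{"delta_pos": [10.26,-44.26,0],"roll": 0,"claw": 40},{"delta_pos": [10.26,-44.26,0],"roll": 0,"claw": 40},{"delta_pos": [10.26,-44.26,0],"roll": 0,"claw": 40},{"delta_pos": [10.26,-44.26,0],"roll": 0,"claw": 40},{"delta_pos": [10.26,-44.26,0],"roll": 0,"claw": 40},{"delta_pos": [10.26,-44.26,0],"roll": 0,"claw": 40},{"delta_pos": [10.26,-44.26,0],"roll": 0,"claw": 40},{"delta_pos": [10.26,-44.26,0],"roll": 0,"claw": 40}]'

```text
t: 7.22
ee_pos: [0.4782, -0.3119, 0.1272]
ee_rot: [-0.123, 0.992, 0.0, 0.0]
force: [1.0, -0.1, -0.5]
width: 0.466
grip_force: 0.0
```

Emit:
servo_tool --targets '[{"delta_pos": [0,0,20],"roll": -6,"claw": 40},{"delta_pos": [0,0,20],"roll": -6,"claw": 40},{"delta_pos": [0,0,20],"roll": 0,"claw": 40},{"delta_pos": [0,0,5],"roll": 0,"claw": 40},{"delta_pos": [0,0,0],"roll": 0,"claw": 40}]'

```text
t: 7.85
ee_pos: [0.4785, -0.3103, 0.0624]
ee_rot: [-0.226, 0.974, 0.0, -0.0]
force: [-0.9, -0.5, 0.5]
width: 0.467
grip_force: 0.0
```

```bash
python3 - <<'E'
from h import *
s=telemetry.sense(); p=s["ee_pos"]; print(p,s["ee_rot"]); out=[]
for n in ("side","top"):
    im,d=grab_frame(n); np.savez("k_"+n,im=im,d=d); im=im.copy()
    u,v=proj(n,[p[0],p[1],.03])[0]; x,y=int(u),int(v); uu,vv=proj(n,p)[0].round().astype(int); print(u,v,uu,vv)
    im[vv,uu]=[255,0,255]
    out.append(cv2.resize(im[y-37:y+38,x-50:x+50],(400,300),interpolation=cv2.INTER_NEAREST))
save("pre",np.vstack(out))
E
```

```text
[ 0.47845966 -0.31034912  0.0623855 ] [-2.25681982e-01  9.74201021e-01  8.08269258e-05 -8.69512365e-05]
319.01921952616203 329.5516973357614 319 320
431.23181683625404 253.2178197679354 435 251
```

View pics/pre.png

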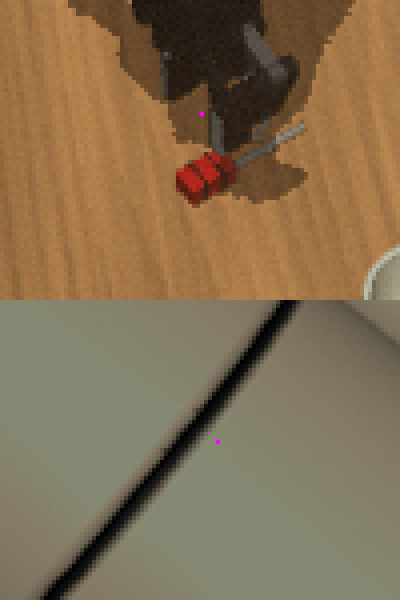

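Emit:
servo_tool --targets '[{"delta_pos": [-1,4.5,15],"roll": 0,"claw": 40},{"delta_pos": [0,0,20],"roll": 0,"claw": 40},{"delta_pos": [0,0,17],"roll": 0,"claw": 40},{"delta_pos": [0,0,8],"roll": 0,"claw": 40},{"delta_pos": [0,0,0],"roll": 0,"claw": 40}]'

```text
t: 8.57
ee_pos: [0.4773, -0.3058, 0.002]
ee_rot: [-0.226, 0.974, 0.0, -0.0]
force: [-0.2, -0.2, 0.0]
width: 0.468
grip_force: 0.0
```

Emit:
servo_tool --grip_force 50 --targets '[{"delta_pos": [0,0,0],"roll": 0,"claw": 22},{"delta_pos": [0,0,0],"roll": 0,"claw": 10},{"delta_pos": [0,0,0],"roll": 0,"claw": 0},{"delta_pos": [0,0,0],"roll": 0,"claw": 0},{"delta_pos": [0,0,0],"roll": 0,"claw": 0}]'

```text
t: 9.2
ee_pos: [0.4777, -0.3062, 0.0031]
ee_rot: [-0.226, 0.974, -0.0, 0.0]
force: [-1.1, 0.5, 6.0]
width: 0.193
grip_force: 49.2
```

Emit:
servo_tool --targets '[{"delta_pos": [0,0,-20],"roll": 0,"claw": 0},{"delta_pos": [0,0,-40],"roll": 4,"claw": 0},{"delta_pos": [0,0,-40],"roll": 4,"claw": 0},{"delta_pos": [0,0,-30],"roll": 4,"claw": 0}]'

```text
t: 9.7
ee_pos: [0.4776, -0.3061, 0.1344]
ee_rot: [-0.122, 0.993, -0.001, 0.001]
force: [-0.3, 0.2, -1.0]
width: 0.193
grip_force: 48.7
```

Emit:
servo_tool --targets '[{"delta_pos": [-6.3,42.9,0],"roll": 0,"claw": 0},{"delta_pos": [-6.3,42.9,0],"roll": 0,"claw": 0},{"delta_pos": [-6.3,42.9,0],"roll": 0,"claw": 0},{"delta_pos": [-6.3,42.9,0],"roll": 0,"claw": 0},{"delta_pos": [-6.3,42.9,0],"roll": 0,"claw": 0},{"delta_pos": [-6.3,42.9,0],"roll": 0,"claw": 0},{"delta_pos": [-6.3,42.9,0],"roll": 0,"claw": 0},{"delta_pos": [-6.3,42.9,0],"roll": 0,"claw": 0},{"delta_pos": [-6.3,42.9,0],"roll": 0,"claw": 0},{"delta_pos": [-6.3,42.9,0],"roll": 0,"claw": 0},{"delta_pos": [0,0,30],"roll": 0,"claw": 0},{"delta_pos": [0,0,0],"roll": 0,"claw": 0}]'

```text
t: 11.2
ee_pos: [0.4329, 0.1257, 0.1015]
ee_rot: [-0.123, 0.992, -0.0, -0.001]
force: [0.3, -0.5, -0.4]
width: 0.19
grip_force: 48.8
```

```bash
python3 - <<'E'
from h import *
s=telemetry.sense(); p=s["ee_pos"]; print(p,s["ee_rot"],s["width"]); out=[]
for n in ("side","top"):
    im,d=grab_frame(n); np.savez("a_"+n,im=im,d=d)
    x,y=proj(n,[.49,.135,.08])[0].astype(int)
    out.append(cv2.resize(im[y-30:y+30,x-40:x+40],(400,300),interpolation=cv2.INTER_CUBIC)); print(x,y)
save("appr",np.vstack(out))
E
```

```text
[0.43293058 0.1257432  0.10152597] [-1.23153365e-01  9.92386766e-01 -6.06936585e-05 -1.32328438e-03] 0.19031356652071135
297 190
244 240
```

View pics/appr.png

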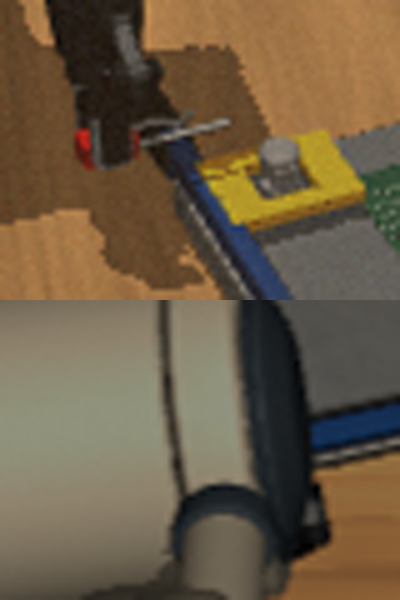

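Emit:
servo_tool --targets '[{"delta_pos": [0,0,20],"roll": 0,"claw": 0},{"delta_pos": [0,0,16],"roll": 0,"claw": 0},{"delta_pos": [0,0,4.5],"roll": 0,"claw": 0},{"delta_pos": [0,0,0],"roll": 0,"claw": 0}]'

```text
t: 11.8
ee_pos: [0.4344, 0.1253, 0.0624]
ee_rot: [-0.122, 0.992, -0.0, 0.0]
force: [0.9, -1.0, -0.3]
width: 0.192
grip_force: 48.8
```

```bash
cat > look.py <<'E'
from h import *
import sys
s=telemetry.sense(); p=s["ee_pos"]; print(p,s["ee_rot"],s["force"],s["width"])
n="side"; fr=[grab_frame(n) for _ in range(4)]; im=np.mean([f[0] for f in fr],0).astype(np.uint8); d=np.median([f[1] for f in fr],0); np.savez("b",im=im,d=d)
a=np.radians(14.1); yt=np.array([np.cos(a),np.sin(a)]); xt=np.array([yt[1],-yt[0]])
P=pts(n,d,d>0); hsv=cv2.cvtColor(im,cv2.COLOR_RGB2HSV)[d>0]; v,u=np.nonzero(d>0)
r=(P[:,:2]-p[:2]); al=r@yt; la=r@xt
q=(abs(la)<.03)&(al>-.05)&(al<.15)&(P[:,2]>.05)&(P[:,2]<.09)&(hsv[:,1]<90)
g=q&(al>.02)&(al<.08); print("leg/bow px"); print(np.c_[u[g],v[g],1000*al[g],1000*la[g],1000*P[g,2],hsv[g,2]].round(0).astype(int)[np.argsort(u[g])].tolist())
st=q&(P[:,2]>.072)&(al>.08); print("stud top al,la",st.sum(),np.median(al[st]),(al[st].min()+al[st].max())/2,np.median(la[st]),(la[st].min()+la[st].max())/2,np.median(P[st,2]))
rd=(np.abs(r).max(1)<.05)&((hsv[:,0]<6)|(hsv[:,0]>174))&(hsv[:,1]>150); print("red al,la range",al[rd].min(),al[rd].max(),la[rd].min(),la[rd].max(),P[rd,2].max())
x,y=proj(n,[p[0]+.06,p[1]+.015,.07])[0].astype(int); print("crop origin",x-33,y-25)
save(sys.argv[1],cv2.resize(im[y-25:y+25,x-33:x+33],None,fx=12,fy=12,interpolation=cv2.INTER_CUBIC))
E
python3 look.py near
```

```text
[0.43437231 0.125268   0.06235589] [-1.22348722e-01  9.92487147e-01 -7.48268724e-06  2.28726629e-04] [ 0.88662759 -0.95251968 -0.28511586] 0.19172564654148402
leg/bow px
[[285, 196, 24, -9, 63, 89], [286, 196, 27, -8, 63, 85], [286, 199, 22, 5, 63, 95], [286, 200, 21, 7, 61, 75], [287, 195, 22, 15, 85, 67], [287, 199, 24, 6, 64, 91], [287, 196, 29, -8, 62, 78], [288, 195, 34, -11, 62, 97], [288, 199, 27, 6, 62, 89], [289, 195, 37, -11, 61, 96], [289, 199, 30, 5, 60, 76], [289, 198, 30, 6, 65, 87], [290, 198, 34, 3, 62, 105], [290, 199, 34, 4, 59, 75], [290, 195, 39, -9, 62, 89], [291, 195, 42, -8, 61, 88], [291, 198, 36, 5, 62, 150], [292, 196, 43, -6, 59, 67], [292, 198, 39, 7, 63, 134], [292, 195, 44, -6, 63, 91], [293, 198, 42, 6, 61, 107], [293, 197, 43, 3, 62, 108], [293, 192, 55, -28, 54, 50], [293, 196, 45, -2, 61, 77], [293, 195, 46, -3, 64, 86], [293, 193, 55, -27, 51, 43], [294, 195, 49, -5, 62, 76], [294, 198, 45, 7, 61, 82], [294, 194, 51, -9, 61, 68], [294, 196, 48, -2, 60, 63], [294, 193, 56, -24, 53, 54], [294, 192, 58, -28, 53, 58], [294, 197, 45, 5, 63, 165], [295, 1
[... 309 characters left out ...]
 196, 55, 4, 63, 99], [297, 197, 55, 4, 59, 108], [297, 200, 54, 6, 50, 45], [297, 199, 54, 5, 53, 56], [298, 197, 57, 6, 60, 88], [298, 196, 58, 4, 62, 159], [299, 196, 60, 6, 63, 145], [300, 196, 62, 8, 63, 127], [300, 204, 54, 28, 52, 59], [300, 200, 60, 13, 54, 95], [301, 195, 67, 5, 63, 144], [301, 196, 66, 5, 60, 104], [302, 196, 69, 7, 60, 91], [302, 195, 70, 4, 62, 150], [302, 203, 61, 24, 51, 93], [303, 195, 72, 6, 62, 152]]
stud top al,la 25 0.10177935187186912 0.10194282672586896 0.008237314862412448 0.005810556715192721 0.07384750995750877
red al,la range -0.013971648731227042 0.016811282046916363 -0.0048336438666998225 0.014257613902951953 0.07779618440506886
crop origin 265 167
```

View pics/near.png

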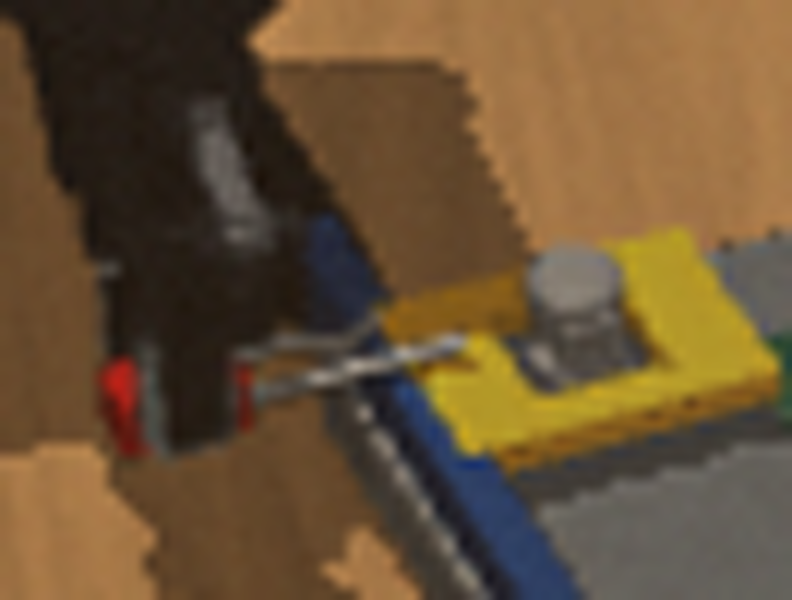

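```bash
python3 - <<'E'
from h import *
p=np.array([.43437,.12527]); n="side"; K,T=cam(n); o=-T[:3,:3].T@T[:3,3]
a=np.radians(14.1); yt=np.array([np.cos(a),np.sin(a)]); xt=np.array([yt[1],-yt[0]])
def bp(X,Y,z,ou=265,ov=167):
    r=T[:3,:3].T@np.linalg.solve(K,[(X+.5)/12-.5+ou,(Y+.5)/12-.5+ov,1]); w=o+r*(z-o[2])/r[2]; q=w[:2]-p; return (1000*q@yt).round(1),(1000*q@xt).round(1)
for X,Y in ((255,393),(330,374),(400,357),(462,342)): print("leg",bp(X,Y,.063))
for Y in (270,276,282): print("stud",bp(575,Y,.076))
# fit cylinder silhouette model: project circle at z=.076 and overlay edge score using gradient
f=np.load("b.npz"); im=f["im"].astype(float); sat=cv2.cvtColor(f["im"],cv2.COLOR_RGB2HSV)[:,:,1].astype(float)
G=cv2.GaussianBlur(sat,(0,0),.6); th=np.linspace(0,2*np.pi,120,endpoint=False)
best=[]
from scipy.ndimage import map_coordinates as mc
for al in np.arange(92,112,.5):
  for la in np.arange(-4,16,.5):
    c=p+al/1e3*yt+la/1e3*xt
    R=lambda r,z:proj(n,np.c_[c[0]+r*np.cos(th),c[1]+r*np.sin(th),np.full(120,z)])
    i,j=R(.0105,.076),R(.0145,.076); k=i[:,1]<proj(n,[*c,.076])[0,1]+1  # upper half: seen against yellow/wood
    s=mc(G,[j[k,1],j[k,0]],order=1)-mc(G,[i[k,1],i[k,0]],order=1); best.append((np.minimum(s,120).mean(),al,la))
best.sort(reverse=True); print(np.array(best[:12]).round(1).tolist())
E
```

```text
leg (np.float64(20.7), np.float64(5.6))
leg (np.float64(39.2), np.float64(6.0))
leg (np.float64(56.4), np.float64(6.6))
leg (np.float64(71.7), np.float64(7.1))
stud (np.float64(100.0), np.float64(7.9))
stud (np.float64(99.1), np.float64(10.0))
stud (np.float64(98.3), np.float64(12.1))Traceback (most recent call last):
  File "<stdin>", line 17, in <module>
  File "<stdin>", line 16, in <lambda>
  File "h.py", line 10, in proj
    K,T=cam(n); c=np.atleast_2d(P)@T[:3,:3].T+T[:3,3]; q=c@K.T; return q[:,:2]/q[:,2:]
        ~~~^^^
  File "h.py", line 4, in cam
    p=camera_params(n); return np.array(p["intrinsics"]),np.array(p["extrinsics"])
ValueError: time passes only in moves, steps and waits
```

```bash
sed -i 's/^def cam(n):/import functools\n@functools.lru_cache(None)\ndef cam(n):/' h.py; python3 - <<'E'
from h import *
from scipy.ndimage import map_coordinates as mc
p=np.array([.43437,.12527]); n="side"
a=np.radians(14.1); yt=np.array([np.cos(a),np.sin(a)]); xt=np.array([yt[1],-yt[0]])
th=np.linspace(0,2*np.pi,120,endpoint=False)
def run(n,f,A,L,half):
  G=cv2.GaussianBlur(cv2.cvtColor(np.load(f)["im"],cv2.COLOR_RGB2HSV)[:,:,1].astype(np.float64),(0,0),.6); best=[]
  for al in A:
   for la in L:
    c=p+al/1e3*yt+la/1e3*xt
    R=lambda r,z:proj(n,np.c_[c[0]+r*np.cos(th),c[1]+r*np.sin(th),np.full(120,z)])
    i,j=R(.0105,.076),R(.0145,.076); k=i[:,1]<proj(n,[*c,.076])[0,1]+half
    s=mc(G,[j[k,1],j[k,0]],order=1)-mc(G,[i[k,1],i[k,0]],order=1); best.append((np.clip(s,-60,90).mean(),al,la))
  b=np.array(sorted(best,reverse=True)[:15]); print(n,f,b[0],b.mean(0).round(2),b.std(0).round(2))
for f in ("b.npz","g_side.npz","a_side.npz"): run("side",f,np.arange(92,112,.5),np.arange(-4,16,.5),1)
run("top","g_top.npz",np.arange(85,112,.5),np.arange(-14,16,.5),1)
E
```

```text
side b.npz [75.1259962 98.        12.       ] [73.97 98.1  11.83] [0.77 0.45 0.75]
side g_side.npz [77.11644223 98.         12.        ] [75.71 98.   12.17] [0.95 0.41 0.75]
side a_side.npz [74.62313599 98.         12.5       ] [73.4 98.  12. ] [0.81 0.41 0.82]
top g_top.npz [70.73775771 99.5         6.5       ] [70.2  99.43  6.97] [0.43 0.36 0.97]
```

Emit:
servo_tool --targets '[{"delta_pos": [-6,-4,1],"roll": 0,"claw": 0},{"delta_pos": [-5,0,0.8],"roll": 0,"claw": 0},{"delta_pos": [0,0,0],"roll": 0,"claw": 0}]'

```text
t: 12.38
ee_pos: [0.4463, 0.1244, 0.0599]
ee_rot: [-0.123, 0.992, 0.0, 0.0]
force: [-0.4, -0.5, -1.0]
width: 0.191
grip_force: 48.8
```

```bash
python3 look.py near2 | grep -v '\[\['
```

```text
[0.44625568 0.12440396 0.05990839] [-1.22617502e-01  9.92453987e-01  3.08839205e-06  1.77407948e-04] [-0.3548525  -0.49633315 -1.02392789] 0.1908334001118284
leg/bow px
stud top al,la 25 0.08779950677352262 0.09025665649536002 0.004844506013662128 0.0039030379131829696 0.07439045950516282
red al,la range -0.014812851170785015 0.015458484099698962 -0.0027578204169641965 0.01341420888118209 0.07302621926240742
crop origin 270 167
```

View pics/near2.png

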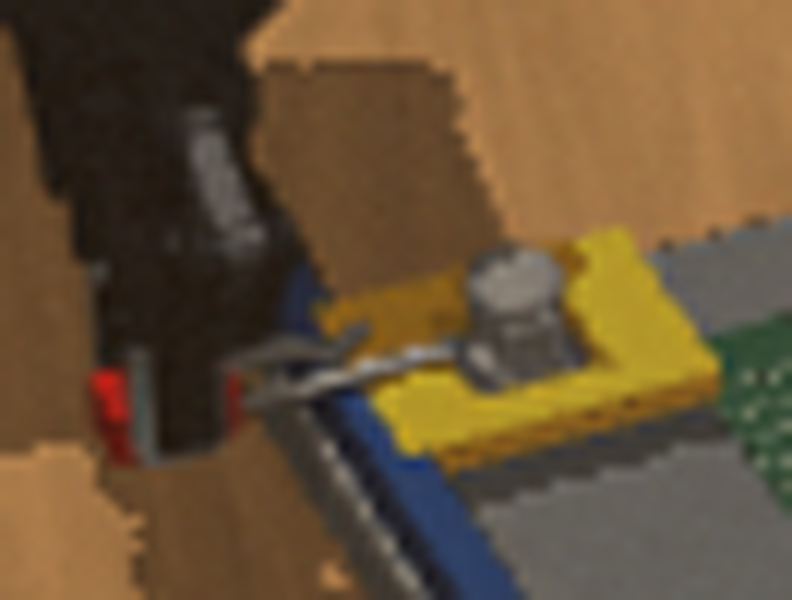

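Emit:
servo_tool --targets '[{"delta_pos": [0,1.5,-0.6],"roll": 0,"claw": 0},{"delta_pos": [-1.5,0,0],"roll": 0,"claw": 0},{"delta_pos": [-1.5,0,0],"roll": 0,"claw": 0},{"delta_pos": [-1,0,0],"roll": 0,"claw": 0},{"delta_pos": [0,0,0],"roll": 0,"claw": 0}]'

```text
t: 13.2
ee_pos: [0.4493, 0.1268, 0.0606]
ee_rot: [-0.123, 0.992, -0.0, 0.0]
force: [-0.4, -0.1, -0.4]
width: 0.193
grip_force: 48.8
```

Emit:
servo_tool --targets '[{"delta_pos": [-1,0,0],"roll": 0,"claw": 0},{"delta_pos": [-1,0,0],"roll": 0,"claw": 0},{"delta_pos": [0,0,0],"roll": 0,"claw": 0}]'

```text
t: 13.58
ee_pos: [0.4512, 0.1273, 0.0606]
ee_rot: [-0.123, 0.992, 0.0, 0.0]
force: [-0.9, -0.8, -0.8]
width: 0.193
grip_force: 48.8
```

Emit:
servo_tool --targets '[{"delta_pos": [-1,0,0],"roll": 0,"claw": 0},{"delta_pos": [-1,0,0],"roll": 0,"claw": 0},{"delta_pos": [0,0,0],"roll": 0,"claw": 0}]'

```text
t: 13.95
ee_pos: [0.4531, 0.1278, 0.0606]
ee_rot: [-0.123, 0.992, -0.0, 0.0]
force: [0.1, -0.6, -0.9]
width: 0.196
grip_force: 48.8
```

Emit:
servo_tool --targets '[{"delta_pos": [-1,0,0],"roll": 0,"claw": 0},{"delta_pos": [-1,0,0],"roll": 0,"claw": 0},{"delta_pos": [0,0,0],"roll": 0,"claw": 0}]'

```text
t: 14.32
ee_pos: [0.4551, 0.1283, 0.0606]
ee_rot: [-0.123, 0.992, -0.0, 0.0]
force: [0.5, -0.2, -0.9]
width: 0.198
grip_force: 48.8
```

Emit:
servo_tool --targets '[{"delta_pos": [-1,0,0],"roll": 0,"claw": 0},{"delta_pos": [-1,0,0],"roll": 0,"claw": 0},{"delta_pos": [0,0,0],"roll": 0,"claw": 0}]'

```text
t: 14.7
ee_pos: [0.457, 0.1287, 0.0606]
ee_rot: [-0.123, 0.992, -0.0, 0.0]
force: [0.5, -0.9, -0.3]
width: 0.194
grip_force: 48.8
```

```bash
python3 look.py near3 | grep -v '\[\['
```

```text
[0.45701154 0.12874112 0.06056887] [-1.22686385e-01  9.92445490e-01 -1.15783929e-05  1.12146940e-05] [ 0.54436343 -0.85341351 -0.29312243] 0.19355287523243273
leg/bow px
stud top al,la 13 0.08364738986588507 0.08406354282157011 0.006009786173078866 0.003959202959262567 0.07302340106010063
red al,la range -0.013572294105959172 0.02197977926322652 -0.005054983652938989 0.01394405333212062 0.07647741810397968
crop origin 273 165
```

View pics/near3.png

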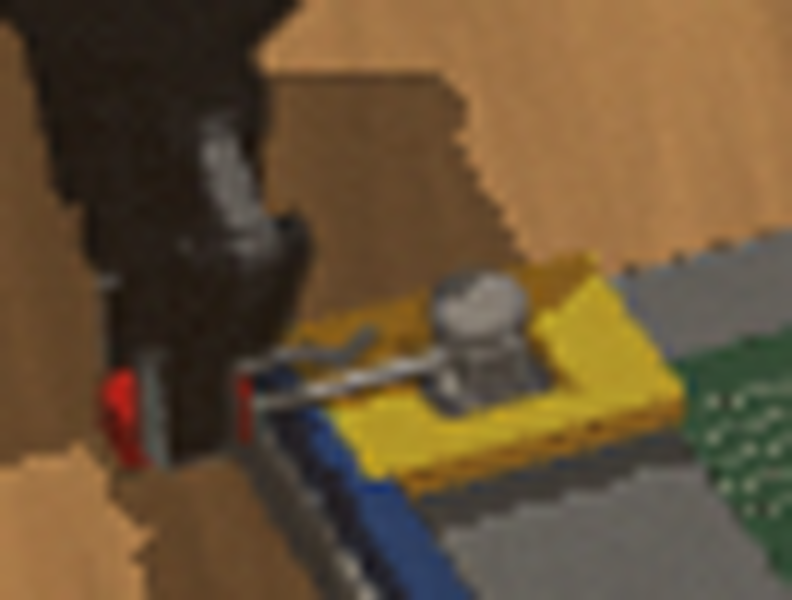

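Emit:
servo_tool --targets '[{"delta_pos": [-1.5,0,0],"roll": 0,"claw": 0},{"delta_pos": [-1.5,0,0],"roll": 0,"claw": 0},{"delta_pos": [-1.5,0,0],"roll": 0,"claw": 0},{"delta_pos": [0,0,0],"roll": 0,"claw": 0}]'

```text
t: 15.4
ee_pos: [0.4615, 0.1299, 0.0606]
ee_rot: [-0.123, 0.992, -0.0, 0.0]
force: [-0.8, 0.1, -0.8]
width: 0.199
grip_force: 48.8
```

Emit:
servo_tool --targets '[{"delta_pos": [-1.5,0,0],"roll": 0,"claw": 0},{"delta_pos": [-1.5,0,0],"roll": 0,"claw": 0},{"delta_pos": [-1.5,0,0],"roll": 0,"claw": 0},{"delta_pos": [0,0,0],"roll": 0,"claw": 0}]'

```text
t: 15.9
ee_pos: [0.4658, 0.1309, 0.0606]
ee_rot: [-0.123, 0.992, 0.0, 0.0]
force: [0.4, -0.5, -1.2]
width: 0.193
grip_force: 48.8
```

```bash
python3 look.py near4 | grep -v '\[\['
```

```text
[0.46583533 0.13094559 0.06058477] [-1.22653095e-01  9.92449602e-01  9.58745602e-06  7.24080883e-05] [ 0.35653265 -0.46550489 -1.19865149] 0.19294948798541733
leg/bow px
  return _methods._mean(a, axis=axis, dtype=dtype,
  ret = ret.dtype.type(ret / rcount)
Traceback (most recent call last):
  File "look.py", line 10, in <module>
    st=q&(P[:,2]>.072)&(al>.08); print("stud top al,la",st.sum(),np.median(al[st]),(al[st].min()+al[st].max())/2,np.median(la[st]),(la[st].min()+la[st].max())/2,np.median(P[st,2]))
                                                                                    ~~~~~~~~~~^^
ValueError: zero-size array to reduction operation minimum which has no identity
```

Emit:
servo_tool --targets '[{"delta_pos": [-2,0,0],"roll": 0,"claw": 0},{"delta_pos": [-2,0,0],"roll": 0,"claw": 0},{"delta_pos": [-2,0,0],"roll": 0,"claw": 0},{"delta_pos": [-2,0,0],"roll": 0,"claw": 0},{"delta_pos": [0,0,0],"roll": 0,"claw": 0}]'

```text
t: 16.73
ee_pos: [0.4735, 0.133, 0.0605]
ee_rot: [-0.123, 0.992, 0.0, 0.0]
force: [-1.1, 1.0, -1.0]
width: 0.196
grip_force: 48.8
```

Emit:
servo_tool --grip_force 80 --targets '[{"delta_pos": [-2,0,0],"roll": 0,"claw": 0},{"delta_pos": [-2,0,0],"roll": 0,"claw": 0},{"delta_pos": [-2,0,0],"roll": 0,"claw": 0},{"delta_pos": [0,0,0],"roll": 0,"claw": 0}]'

```text
t: 17.23
ee_pos: [0.4789, 0.1344, 0.0604]
ee_rot: [-0.123, 0.992, 0.0, -0.0]
force: [-3.6, 2.7, -3.0]
width: 0.182
grip_force: 82.9
```

Emit:
servo_tool --targets '[{"delta_pos": [-2,0,0],"roll": 0,"claw": 0},{"delta_pos": [-2,0,0],"roll": 0,"claw": 0},{"delta_pos": [-2,0,0],"roll": 0,"claw": 0},{"delta_pos": [0,0,0],"roll": 0,"claw": 0}]'

```text
t: 17.73
ee_pos: [0.485, 0.1361, 0.0605]
ee_rot: [-0.123, 0.992, 0.0, -0.0]
force: [-3.3, 5.9, -0.2]
width: 0.183
grip_force: 82.9
```

Emit:
servo_tool --targets '[{"delta_pos": [-2,0,0],"roll": 0,"claw": 0},{"delta_pos": [-2,0,0],"roll": 0,"claw": 0},{"delta_pos": [-2,0,0],"roll": 0,"claw": 0},{"delta_pos": [0,0,0],"roll": 0,"claw": 0}]'

```text
t: 18.23
ee_pos: [0.4922, 0.1379, 0.0608]
ee_rot: [-0.123, 0.992, 0.0, 0.001]
force: [1.3, 7.3, 1.1]
width: 0.185
grip_force: 83.2
```

Emit:
servo_tool --targets '[{"delta_pos": [-2,0.5,0],"roll": 0,"claw": 0},{"delta_pos": [-2,0.5,0],"roll": 0,"claw": 0},{"delta_pos": [-1,0,0],"roll": 0,"claw": 0},{"delta_pos": [0,0,0],"roll": 0,"claw": 0}]'

```text
t: 18.73
ee_pos: [0.4964, 0.1397, 0.0608]
ee_rot: [-0.123, 0.992, 0.0, 0.001]
force: [2.4, 4.8, -2.0]
width: 0.189
grip_force: 82.9
```

Emit:
servo_tool --targets '[{"delta_pos": [-1,0,0],"roll": 0,"claw": 0},{"delta_pos": [-1,0,0],"roll": 0,"claw": 0},{"delta_pos": [0,0,0],"roll": 0,"claw": 0}]'

```text
t: 19.1
ee_pos: [0.4978, 0.1399, 0.0606]
ee_rot: [-0.123, 0.992, -0.0, 0.0]
force: [1.8, 4.4, -1.8]
width: 0.182
grip_force: 82.9
```

Emit:
servo_tool --targets '[{"delta_pos": [-1,0.5,0],"roll": 0,"claw": 0},{"delta_pos": [-1,0.5,0],"roll": 0,"claw": 0},{"delta_pos": [0,0,0],"roll": 0,"claw": 0}]'

```text
t: 19.48
ee_pos: [0.4991, 0.1413, 0.0605]
ee_rot: [-0.123, 0.992, -0.0, -0.0]
force: [0.2, 0.0, -1.0]
width: 0.182
grip_force: 82.9
```

Emit:
servo_tool --targets '[{"delta_pos": [-1,0,0],"roll": 0,"claw": 0},{"delta_pos": [-1,0,0],"roll": 0,"claw": 0},{"delta_pos": [0,0,0],"roll": 0,"claw": 0}]'

```text
t: 19.85
ee_pos: [0.5012, 0.1418, 0.0606]
ee_rot: [-0.123, 0.992, -0.0, 0.0]
force: [-0.4, -0.3, 0.1]
width: 0.184
grip_force: 82.9
```

Emit:
servo_tool --targets '[{"delta_pos": [-1,0,0],"roll": 0,"claw": 0},{"delta_pos": [0,0,0],"roll": 0,"claw": 0}]'

```text
t: 20.1
ee_pos: [0.5021, 0.1421, 0.0606]
ee_rot: [-0.123, 0.992, 0.0, 0.0]
force: [-0.3, 0.6, -0.5]
width: 0.184
grip_force: 82.9
```

Emit:
servo_tool --targets '[{"delta_pos": [-1,0,0],"roll": 0,"claw": 0},{"delta_pos": [0,0,0],"roll": 0,"claw": 0}]'

```text
t: 20.35
ee_pos: [0.503, 0.1424, 0.0606]
ee_rot: [-0.123, 0.992, 0.0, -0.0]
force: [0.5, 0.3, -0.3]
width: 0.181
grip_force: 82.9
```

Emit:
servo_tool --targets '[{"delta_pos": [-1,0,0],"roll": 0,"claw": 0},{"delta_pos": [0,0,0],"roll": 0,"claw": 0}]'

```text
t: 20.6
ee_pos: [0.5034, 0.1425, 0.0604]
ee_rot: [-0.123, 0.992, -0.0, -0.001]
force: [-4.0, -0.8, -0.3]
width: 0.185
grip_force: 83.0
```

Emit:
servo_tool --targets '[{"delta_pos": [-1,0,0],"roll": 0,"claw": 0},{"delta_pos": [0,0,0],"roll": 0,"claw": 0}]'

```text
t: 20.85
ee_pos: [0.5035, 0.1426, 0.0603]
ee_rot: [-0.123, 0.992, -0.0, -0.001]
force: [-7.4, -3.1, 2.4]
width: 0.18
grip_force: 83.4
```

Emit:
servo_tool --targets '[{"delta_pos": [3,0,0],"roll": 0,"claw": 0},{"delta_pos": [0,0,0],"roll": 0,"claw": 0}]'

```text
t: 21.1
ee_pos: [0.5023, 0.1421, 0.0607]
ee_rot: [-0.123, 0.992, 0.0, 0.0]
force: [-0.2, 0.1, -0.7]
width: 0.183
grip_force: 83.0
```

Emit:
servo_tool --targets '[{"delta_pos": [0,0,0],"roll": 0,"claw": 22},{"delta_pos": [0,0,0],"roll": 0,"claw": 30},{"delta_pos": [0,0,0],"roll": 0,"claw": 40},{"delta_pos": [0,0,0],"roll": 0,"claw": 40},{"delta_pos": [0,0,-10],"roll": 0,"claw": 40},{"delta_pos": [0,0,-30],"roll": 0,"claw": 40},{"delta_pos": [0,0,-50],"roll": 0,"claw": 40}]'

```text
t: 21.98
ee_pos: [0.5012, 0.142, 0.1512]
ee_rot: [-0.123, 0.992, -0.0, -0.001]
force: [0.4, 0.2, 0.5]
width: 0.468
grip_force: 0.0
```

Emit:
servo_tool --targets '[{"delta_pos": [20,45,-20],"roll": 0,"claw": 40},{"delta_pos": [20,50,0],"roll": 0,"claw": 40},{"delta_pos": [20,50,0],"roll": 0,"claw": 40},{"delta_pos": [0,50,0],"roll": 0,"claw": 40},{"delta_pos": [0,0,0],"roll": 0,"claw": 40},{"delta_pos": [0,0,0],"roll": 0,"claw": 40}]'

```text
t: 22.72
ee_pos: [0.3963, 0.3164, 0.1709]
ee_rot: [-0.123, 0.992, -0.0, 0.0]
force: [0.9, -0.9, 0.4]
width: 0.467
grip_force: 0.0
```

```bash
python3 - <<'E'
from h import *
p=np.array([.5305,.148]); a=np.radians(14.1); yt=np.array([np.cos(a),np.sin(a)]); xt=np.array([yt[1],-yt[0]]); out=[]
for n in ("side","top"):
    im,d=grab_frame(n); P=pts(n,d,d>0); hsv=cv2.cvtColor(im,cv2.COLOR_RGB2HSV)[d>0]; r=P[:,:2]-p; al=r@yt; la=r@xt
    def rep(k,m): print(n,k,m.sum(),*[np.round(1000*np.percentile(v[m],[5,50,95]),1) for v in(al,la,P[:,2])]) if m.any() else print(k,0)
    near=np.abs(r).max(1)<.08
    rep("red",near&((hsv[:,0]<6)|(hsv[:,0]>174))&(hsv[:,1]>150)); rep("stud",(np.abs(r).max(1)<.03)&(P[:,2]>.07)&(hsv[:,1]<80)); rep("plate",near&(hsv[:,0]>20)&(hsv[:,0]<34)&(hsv[:,1]>170)&(P[:,2]>.048))
    rep("beyond",near&(al>.014)&(al<.055)&(P[:,2]>.057)&(hsv[:,1]<90))
    x,y=proj(n,[.53,.148,.06])[0].astype(int); out.append(cv2.resize(im[y-20:y+20,x-27:x+27],(400,300),interpolation=cv2.INTER_CUBIC))
save("fin",np.vstack(out))
E
```

```text
side red 68 [-41.6 -29.2 -13.6] [-5.9  7.7 13.8] [57.4 66.9 71.9]
side stud 34 [-8.3  0.6 10. ] [-1.1  8.  16.7] [71.1 73.3 77.2]
side plate 154 [-32.5  15.4  39.7] [-18.9  20.7  33.5] [49.2 52.8 56.7]
side beyond 7 [16.8 23.9 39.5] [-6.7  4.6  7. ] [57.6 58.9 61.2]
top red 104 [-42.3 -28.4 -14. ] [-9.8 -1.8  5.4] [63.1 70.7 74. ]
top stud 77 [-9.1 -0.1  9.2] [-11.2  -1.5   7.8] [72.  75.3 79.4]
top plate 452 [-31.   10.3  38. ] [-29.3   6.5  26.6] [51.  54.6 58.1]
top beyond 22 [17.8 24.5 41.1] [-15.8  -2.5  -1.1] [57.5 60.8 64.2]
```

View pics/fin.png

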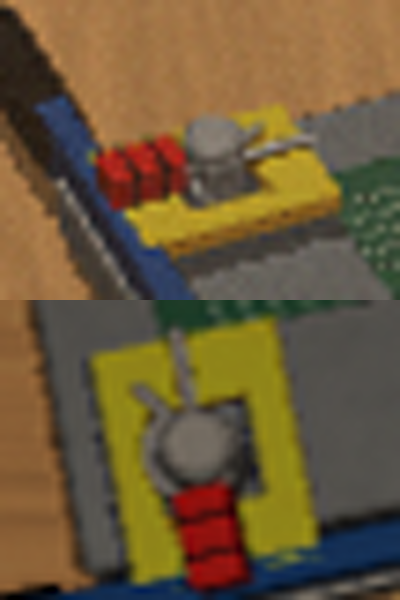

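The picture shows the leg through the stud, the bow round it, and the plate down flat. The clip is home and the gripper is clear.

```bash
python3 -c "
from h import *
print(order.job_done())"
```

```text
the job is handed in; nothing more can be done
None
```

The cutter arm is down with its lock plate round the stud, and the R-clip is through the cross hole with its bow sprung over and released. The last picture confirmed this, the arm did not touch the glue, tape, pot or cards, and I handed the job in at about 23 s (no verdict was returned).

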